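Load the grinding-wheel magazine

ROBOT

A 6-joint arm with a two-finger parallel gripper is mounted at the origin on the work surface. World frame = base frame: x ahead of the robot, y to its left, z up, the work surface at z = 0. Lengths are in m, angles in rad, forces in N, time in s.
With the tool pointing down it reaches from about 0.25 to 0.775 m from the base axis. Payload 4 kg.
Tool frame: the origin (TCP) lies where the fingers leave the gripper's body, on its centre line; the fingertips stand 97 mm ahead of it and the grasp point (between the pads) lies 78 mm ahead of it; z points along the fingers, y is the line along which they close (so a half turn about z gives the same grasp; the last joint's range is limited). The gripper opens to 94 mm and grips with 3 to 60 N. Pads are 16 mm wide; open, the fingers measure 119 mm over their backs; the gripper's body (75 mm by 177 mm) begins 78 mm behind the grasp point.
Start: joints at [-1.341, 0.087, 1.371, -0, 1.684, -0.103], TCP at [0.18, -0.52, 0.303] pointing down, gripper open.
Joint ranges: [-3.1, 3.1], [-0.76, 2.03], [0.27, 2.55], [-1.08, 4.22], [0.17, 2.65], [-2.57, 2.57]. Speed limits (rad/s): [2.79, 2.79, 3.14, 3.14, 3.14, 3.14].

INTERFACE

Orientations are given as [roll, pitch, yaw] about the fixed x, y, z axes, in that order (R = Rz(yaw) Ry(pitch) Rx(roll)).
In Python, from bench import robot, eyes gives the robot as it stands. The module is installed in compiled form; this text tells all that it offers.
- The arm moves only by the tool carry_out, never from a script. Its argument "deltas" is a list of rows, each an object of numbers: "dx", "dy", "dz": the shift along the tool's x, y, z each as a share of 0.02 m, from -1 to 1; "wx", "wy", "wz": the turn, a rotation vector about the tool's x, y, z each as a share of 0.12 rad, from -1 to 1; "gripper": the closure in counts, from 0 (fully open) to 255 (shut). In form: [{"dx": .., "dy": .., "dz": .., "wx": .., "wy": .., "wz": .., "gripper": ..}, ...]. A call has 1 to 20 rows; each row shifts and turns the commanded pose from where the row before left it, along the tool's axes as they then stand; what a row does not reach is not made up. A row lasts 1/12 s, in which the tool goes at most 41.7 mm and 7.16 degrees, less where a joint would pass 70% of its speed; a pose out of reach is approached as far as the arm can. A call with a number of a shift or a turn outside -1 to 1 is refused whole. A call with a gripper value outside its range is refused whole. The fingers move at their own pace and stop on an object; the grip force is fixed at half the most. Time passes only in rows, so rows that do not move let the fingers close. It gives the time, the measured TCP pose, the force, the opening and the grip force at its end, in the units of the state.
- robot.get_obs(): the state, without advancing time (a new reading comes with each control period).
- eyes.snapshot(name): name is "scene" or "side" or "wrist"; returns the picture (400x640x3 uint8, red, green, blue); there is no depth.
- eyes.get_calibration(name): a dict with "fovy" (degrees; the focal length in pixels is half the picture's height over the tangent of half this angle, whatever the lens; pixels are square), "cx", "cy" (the principal point, pixels), "k1" (the pictures are not rectified: a ray, as slopes to the right and down, at radius r is drawn at 1 + k1 r^2 times it, then the intrinsics apply), "R" (3x3) and "t" (3): a world point X has camera coordinates R X + t. Camera axes: x right, y down, z forward; pixel columns grow to the right and rows downward; lengths in m; the calibration is good to about 2 mm. A picture is of the moment at which its call begins: read the wrist's pose just before it. get_calibration takes no time and is no camera call; for the wrist camera it gives the pose at the moment of the call.
- robot.close_job(): hands the job in; it is judged then, once.
The state is a dict: "time": time; "joint_positions": joint angles; "qvel": joint speeds; "joint_torque": joint torques, N m; "tool_pos": TCP position; "ee_rot": TCP orientation; "wrist_force": force on the tool from outside, world axes, zero at the start; "wrist_torque": the same for the moment, N m; "width": finger opening in m; "finger_force": force on a finger pad.
Only numpy, scipy, OpenCV 4.12 (cv2) and the standard library are available. Lean on these libraries where they do the work, as an engineer would, in place of code of your own. Each camera call takes 0.05 s, during which the arm holds its last target. There are 200 camera calls.

TASK

Load the two spare grinding wheels into the spring magazine. First turn the T-shaped hold-down key until its cross-bar clears both catches, lift it out and put it down on the bench away from the magazine (standing or lying); then press the wheels in one after the other, flat, down against the spring follower until both catches have snapped shut over them, so that they stay level one on top of the other beneath the catches. Leave the pot, the spoon and the wrench where they are.

Things in the scene. Friction and masses are not known exactly. Their poses are not given: they have to be found in the camera images.
- magazine: stack magazine, fixed: base 110 x 130 x 12 mm, four slippery 8 mm guide rods 24.5 mm either way in x and y from its axis (2.6 mm play round a wheel), flared at the top, ending 111 mm up. Origin on the axis at bench level, z up. On its +x and -x sides the 40 mm gaps between rods are open above the base, so fingers fit beside a wheel; on +y and -y stand the catches, on posts reaching 61 mm out.
- follower (a joint): spring follower, steel disc of diameter 44 mm inside the magazine. 0 = fully up, face 84 mm above the bench, 1 mm below the catches; grows (m) as pressed down, at most 0.043. Pushes up 6 N at 0, 12 N at 0.04. About 0.007 at the start (held by the key), 0.015 with one wheel caught, 0.031 with two.
- catch_left (a joint): sprung catch on the magazine's +y side: dark steel slider 14 mm wide, spring under 2 N. 0 = fully in, tip 23 mm from the axis (overhangs a wheel by 5 mm); grows (m) as pushed outwards, at most 0.009. Steep slippery bevel on top (up to 100 mm above the bench): a wheel pressed straight down pushes it aside and it snaps back over it. Flat underside, 85 mm above the bench, lets nothing up past it.
- catch_right (a joint): sprung catch on the magazine's -y side: dark steel slider 14 mm wide, spring under 2 N. 0 = fully in, tip 23 mm from the axis (overhangs a wheel by 5 mm); grows (m) as pushed outwards, at most 0.009. Steep slippery bevel on top (up to 100 mm above the bench): a wheel pressed straight down pushes it aside and it snaps back over it. Flat underside, 85 mm above the bench, lets nothing up past it.
- key_grip (a point): steel hold-down key, 100 g, upright in the magazine: foot cross-bar 53 x 12 x 8 mm, shank diameter 10, flat handle 34 wide, 14 thick, 34 tall. Point: handle centre, 53 mm above the foot's underside. z up, y along cross-bar and handle width. At first within 9 deg of the magazine's y, caught under both catches, pressed up by the follower; turned 60 to 90 deg either way it lifts out freely.
- wheel_a_center (a point): brown grinding wheel: plain disc, diameter 56 mm, 16 mm thick, about 60 g, with a small steel hub face; loose, lying flat on the bench at the start. The point is its centre, 8 mm above its underside; z is its axis. The two wheels are alike; either may go in first.
- wheel_b_center (a point): brown grinding wheel: plain disc, diameter 56 mm, 16 mm thick, about 60 g, with a small steel hub face; loose, lying flat on the bench at the start. The point is its centre, 8 mm above its underside; z is its axis. The two wheels are alike; either may go in first.
- pot: bystander: closed white pot with a black cap, diameter 52 mm, 55 mm tall; origin at the centre of its underside
- spoon: bystander: white plastic spoon 150 mm long lying on the bench; origin near its middle, x along it
- wrench: bystander: steel wrench 150 mm long lying on the bench; origin near its middle, x along it
Things that resemble listed ones, but are neither listed nor needed, are in the scene too. Leave any black or pink look-alike of the part that bears key_grip alone.

How it is judged:
By the outcome, as a careful person would: the job done as asked, in the order asked, and still so for the second after the job is handed in, with the robot touching nothing.
It also fails if it takes over 72 s, if anything falls off the work surface, if the arm or the gripper's body presses on something with over 40 N, if the wrist force passes 120 N, or if a joint passes its speed limit or range.

## Working session

There is one attempt and no reset: what is moved stays moved. The work goes in short steps, Python scripts to look and compute and a tool call to move; the robot and the scene stay as the last step left them, time stands still between calls to the robot, and variables do not carry over. Pictures are saved under pics/ and viewed, at most 10 in all, crops included, and the job is handed in when it is done.

Besides the shell and the picture viewer there is one more tool, called after ">>>" by a JSON object that holds its "fn" and its "kwargs", one argument or row to a line. carry_out: Moves the arm, as the interface text tells. Shift numbers are shares of 0.02 m and turn numbers shares of 0.12 rad, none past 1 either way. Its arguments: {"type":"object","properties":{"deltas":{"type":"array","items":{"type":"object","properties":{"dx":{"type":"number"},"dy":{"type":"number"},"dz":{"type":"number"},"wx":{"type":"number"},"wy":{"type":"number"},"wz":{"type":"number"},"gripper":{"type":"number"}}}}},"required":["deltas"]}

```bash
mkdir -p pics; cat > h.py <<'E'
import numpy as np, cv2
from bench import robot, eyes
def ray(c,u,v):
    f=200/np.tan(np.radians(c["fovy"])/2)
    K=np.array([[f,0,c["cx"]],[0,f,c["cy"]],[0,0,1.]])
    p=cv2.undistortPoints(np.array([[[u,v]]],float),K,np.array([c["k1"],0,0,0,0.]))[0,0] if 1 else 0
    R=np.array(c["R"]);t=np.array(c["t"])
    return -R.T@t, R.T@np.array([p[0],p[1],1.])
def at_z(c,u,v,z):
    o,d=ray(c,u,v); return (o+d*(z-o[2])/d[2])[:3]
def proj(c,X):
    f=200/np.tan(np.radians(c["fovy"])/2)
    q=np.array(c["R"])@np.array(X)+np.array(c["t"]); s=q[:2]/q[2]
    return s*(1+c["k1"]*(s@s))*f+[c["cx"],c["cy"]]
def snap(n,f):
    im=eyes.snapshot(n); cv2.imwrite("pics/"+f,im[:,:,::-1]); return im
E
python3 - <<'E'
from h import *
import json
a=snap("scene","scene0.png");b=snap("side","side0.png")
cv2.imwrite("pics/both0.png",cv2.resize(np.vstack([a,b]),(800,1000))[:,:,::-1][:1000])
for n in("scene","side","wrist"):
    c=eyes.get_calibration(n); print(n,c["fovy"],c["k1"],c["cx"],c["cy"],np.round(c["R"],3).tolist(),np.round(c["t"],3).tolist())
o=robot.get_obs();print(o["tool_pos"],o["ee_rot"],o["width"],o["time"])
E
```

```text
scene 57.47088705657703 0.02090485516551652 319.081850698071 196.40520528282394 [[0.879, 0.476, -0.001], [0.368, -0.681, -0.633], [-0.302, 0.556, -0.774]] [-0.471, -0.19, 1.162]
side 47.86235879580116 0.04538523173161382 317.5254218163321 203.3844298849363 [[-0.905, -0.425, 0.006], [-0.215, 0.446, -0.869], [0.366, -0.788, -0.495]] [0.504, 0.265, 0.8]
wrist 63.99068883433845 -0.009573243536846528 318.5121982195603 201.03986430270842 [[0.327, -0.945, -0.002], [-0.912, -0.316, 0.259], [-0.246, -0.083, -0.966]] [-0.549, -0.026, 0.392]
[ 0.17959908 -0.51953788  0.30163527] [-3.13965119e+00 -2.34507658e-04  3.32794524e-01] 0.09359739686285728 0.1
```

View pics/scene0.png

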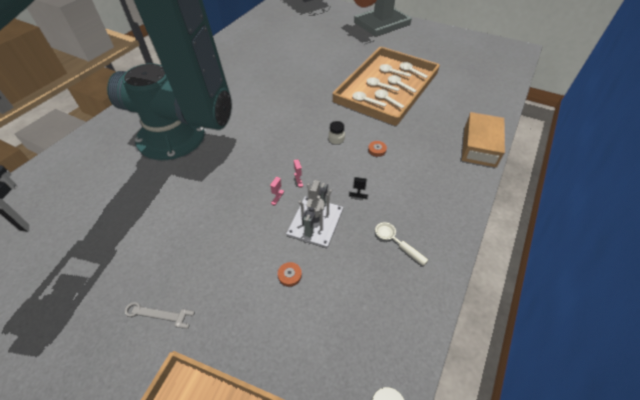

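View pics/side0.png

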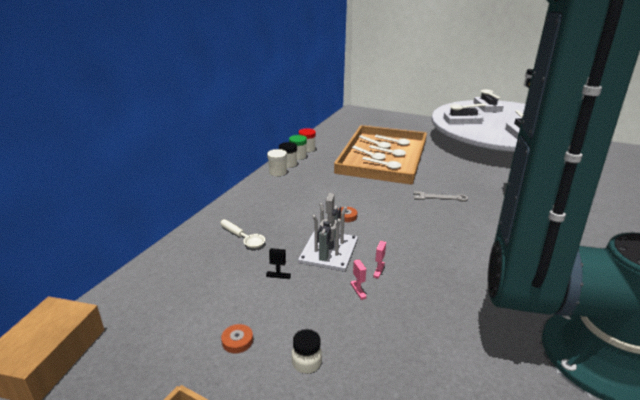

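The scene view shows the wheels at about (290,273) and (377,148). The magazine with its key is near (316,215), the pink look-alikes at (277,188) and (298,172), the black one at (360,187), and the pot at (337,132). In the side view the wheels are at (237,338) and (347,214), and the magazine is at (328,245).

```bash
python3 - <<'E'
from h import *
a=cv2.imread("pics/scene0.png")[165:255,255:375];b=cv2.imread("pics/side0.png")[185:275,280:400]
cv2.imwrite("pics/crop0.png",np.hstack([cv2.resize(x,(400*1,300),interpolation=cv2.INTER_CUBIC) for x in(a,b)]))
S=eyes.get_calibration("scene");D=eyes.get_calibration("side")
for n,c,u,v,z in [("wA",S,290,272,.016),("wB",S,377,147,.016),("wB",D,237,334,.016),("wA",D,347,212,.016),("pot",S,337,128,.055),("blk",S,359,195,0),("pk1",S,277,203,0),("pk2",S,300,184,0),("spoon",S,386,232,0),("spoonend",S,426,262,0),("wrench",S,130,310,0),("wr2",S,190,320,0)]:
    print(n,at_z(c,u,v,z).round(3))
E
```

```text
wA [ 0.585 -0.233  0.016]
wB [0.6   0.251 0.016]
wB [0.599 0.251 0.016]
wA [ 0.58  -0.232  0.016]
pot [0.473 0.23  0.055]
blk [0.626 0.065 0.   ]
pk1 [ 0.441 -0.066  0.   ]
pk2 [0.462 0.023 0.   ]
spoon [ 0.737 -0.014  0.   ]
spoonend [ 0.853 -0.048  0.   ]
wrench [ 0.32 -0.47  0.  ]
wr2 [ 0.45  -0.426  0.   ]
```

View pics/crop0.png

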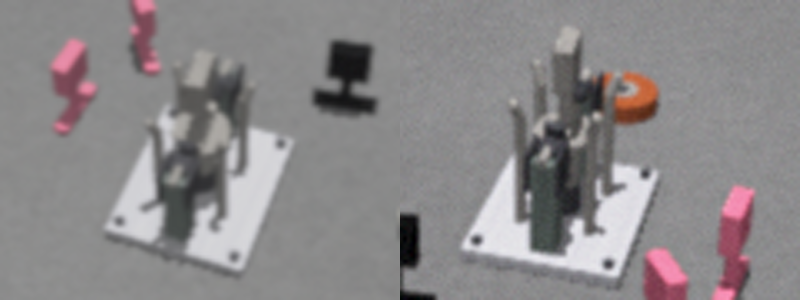

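The crop shows the magazine's base corners in the scene view at (286,234), (327,247), (343,207). In the side view they are at (298,260), (345,268), (358,237). The handle tops are at about scene (315,184) and side (330,195).

```bash
python3 - <<'E'
from h import *
S=eyes.get_calibration("scene");D=eyes.get_calibration("side")
p=lambda c,x,y,o:(o[0]+x*.3,o[1]+y*.3)
so=(255,165);do=(280,185)
for n,c,o,pts in [("S",S,so,[(118,220),(235,257),(281,143)]),("D",D,do,[(76,240),(208,264),(245,174)])]:
    P=[at_z(c,*p(c,x,y,o),.012) for x,y in pts]
    print(n,np.round(P,3).tolist(),"ctr diag",(P[0]+P[2])/2)
    for i in(0,1): d=P[i+1]-P[i]; print(np.linalg.norm(d),np.degrees(np.arctan2(d[1],d[0])))
# key handle top centre
a=ray(S,*p(S,203,68,so));b=ray(D,*p(D,169,38,do))
A=np.stack([a[1],-b[1]],1);s=np.linalg.lstsq(A,b[0]-a[0],rcond=None)[0]
print("key top",a[0]+a[1]*s[0],b[0]+b[1]*s[1])
W=eyes.get_calibration("wrist");o=robot.get_obs()
from scipy.spatial.transform import Rotation as Ro
Rt=Ro.from_euler("xyz",o["ee_rot"]).as_matrix()
print("cam in tool",Rt.T@(-np.array(W["R"]).T@np.array(W["t"])-o["tool_pos"]), (np.array(W["R"])@Rt).round(3))
print(Rt.round(3))
E
```

```text
S [[0.526, -0.133, 0.012], [0.619, -0.12, 0.012], [0.601, -0.009, 0.012]] ctr diag [ 0.56350259 -0.07137408  0.012     ]
0.09399200707621473 7.977857965844257
0.11248144217273608 98.83058311351492
D [[0.599, -0.01, 0.012], [0.508, -0.024, 0.012], [0.524, -0.134, 0.012]] ctr diag [ 0.56128479 -0.07218408  0.012     ]
0.09210605161431835 -171.1836671945856
0.1115389247752832 -81.55776461013464
key top [ 0.56580701 -0.07096369  0.14582096] [ 0.56046349 -0.07345992  0.14619768]
cam in tool [ 0.07710138 -0.00032613 -0.08320267] [[ 0.001  1.    -0.   ]
 [-0.966  0.001 -0.26 ]
 [-0.26   0.001  0.966]]
[[ 0.945  0.327 -0.   ]
 [ 0.327 -0.945  0.002]
 [ 0.    -0.002 -1.   ]]
```

```bash
cat >> h.py <<'E'
from scipy.spatial.transform import Rotation as Ro
def plan(x,y,z,yawdeg,N,start=None):
    "constant row (arc) from the present (or given) pose to a tool-down pose in N rows"
    o=robot.get_obs(); p=np.array(o["tool_pos"]); R=Ro.from_euler("xyz",o["ee_rot"])
    if start is not None: p=np.array(start[:3]); R=Ro.from_euler("xyz",[np.pi,0,np.radians(start[3])])
    T=Ro.from_euler("xyz",[np.pi,0,np.radians(yawdeg)])
    w=(R.inv()*T).as_rotvec()/N
    M=sum((R*Ro.from_rotvec(w*k)).as_matrix() for k in range(N))
    d=np.linalg.solve(M,np.array([x,y,z])-p)
    print("N",N,"d",(d/.02).round(3),"w",(w/.12).round(3))
def st():
    o=robot.get_obs(); print("t",round(o["time"],2),"p",np.round(o["tool_pos"],4),"rpy",np.degrees(o["ee_rot"]).round(2),"F",np.round(o["wrist_force"],1),"w",round(o["width"],4),o["finger_force"])
E
python3 - <<'E'
from h import *
plan(.5625,-.0715,.31,98.5,32)
E
```

```text
N 32 d [ 0.989  0.14  -0.013] w [-0.    -0.    -0.361]
```

>>> {"fn": "carry_out", "kwargs": {
  "deltas": [
    {"dx":0.99,"dy":0.14,"dz":-0.013,"wz":-0.361,"gripper":0},
    {"dx":0.99,"dy":0.14,"dz":-0.013,"wz":-0.361,"gripper":0},
    {"dx":0.99,"dy":0.14,"dz":-0.013,"wz":-0.361,"gripper":0},
    {"dx":0.99,"dy":0.14,"dz":-0.013,"wz":-0.361,"gripper":0},
    {"dx":0.99,"dy":0.14,"dz":-0.013,"wz":-0.361,"gripper":0},
    {"dx":0.99,"dy":0.14,"dz":-0.013,"wz":-0.361,"gripper":0},
    {"dx":0.99,"dy":0.14,"dz":-0.013,"wz":-0.361,"gripper":0},
    {"dx":0.99,"dy":0.14,"dz":-0.013,"wz":-0.361,"gripper":0},
    {"dx":0.99,"dy":0.14,"dz":-0.013,"wz":-0.361,"gripper":0},
    {"dx":0.99,"dy":0.14,"dz":-0.013,"wz":-0.361,"gripper":0},
    {"dx":0.99,"dy":0.14,"dz":-0.013,"wz":-0.361,"gripper":0},
    {"dx":0.99,"dy":0.14,"dz":-0.013,"wz":-0.361,"gripper":0},
    {"dx":0.99,"dy":0.14,"dz":-0.013,"wz":-0.361,"gripper":0},
    {"dx":0.99,"dy":0.14,"dz":-0.013,"wz":-0.361,"gripper":0},
    {"dx":0.99,"dy":0.14,"dz":-0.013,"wz":-0.361,"gripper":0},
    {"dx":0.99,"dy":0.14,"dz":-0.013,"wz":-0.361,"gripper":0},
    {"dx":0.99,"dy":0.14,"dz":-0.013,"wz":-0.361,"gripper":0},
    {"dx":0.99,"dy":0.14,"dz":-0.013,"wz":-0.361,"gripper":0},
    {"dx":0.99,"dy":0.14,"dz":-0.013,"wz":-0.361,"gripper":0},
    {"dx":0.99,"dy":0.14,"dz":-0.013,"wz":-0.361,"gripper":0}
  ]
}}

```text
invalid input
```

>>> {"fn": "carry_out", "kwargs": {
  "deltas": [
    {"dx":0.99,"dy":0.14,"dz":-0.013,"wz":-0.361,"gripper":0},
    {"dx":0.99,"dy":0.14,"dz":-0.013,"wz":-0.361,"gripper":0},
    {"dx":0.99,"dy":0.14,"dz":-0.013,"wz":-0.361,"gripper":0},
    {"dx":0.99,"dy":0.14,"dz":-0.013,"wz":-0.361,"gripper":0},
    {"dx":0.99,"dy":0.14,"dz":-0.013,"wz":-0.361,"gripper":0},
    {"dx":0.99,"dy":0.14,"dz":-0.013,"wz":-0.361,"gripper":0},
    {"dx":0.99,"dy":0.14,"dz":-0.013,"wz":-0.361,"gripper":0},
    {"dx":0.99,"dy":0.14,"dz":-0.013,"wz":-0.361,"gripper":0},
    {"dx":0.99,"dy":0.14,"dz":-0.013,"wz":-0.361,"gripper":0},
    {"dx":0.99,"dy":0.14,"dz":-0.013,"wz":-0.361,"gripper":0},
    {"dx":0.99,"dy":0.14,"dz":-0.013,"wz":-0.361,"gripper":0},
    {"dx":0.99,"dy":0.14,"dz":-0.013,"wz":-0.361,"gripper":0},
    {"gripper":0},
    {"gripper":0}
  ]
}}

```text
invalid input
```

```bash
python3 - <<'E'
from h import *
st()
c=eyes.get_calibration("wrist")
im=snap("wrist","w1.png")
cv2.imwrite("pics/w1b.png",cv2.resize(im[:,:,::-1],(800,500),interpolation=cv2.INTER_CUBIC))
import pickle; pickle.dump(c,open("c1.pkl","wb")); st()
E
```

```text
t 0.1 p [ 0.1796 -0.5195  0.3016] rpy [-1.7989e+02 -1.0000e-02  1.9070e+01] F [ 0.2 -0.2 -0.5] w 0.0936 0.0
t 0.15 p [ 0.1796 -0.5196  0.3018] rpy [-1.799e+02 -1.000e-02  1.907e+01] F [-0.4 -0.2  0.7] w 0.0939 0.0
```

View pics/w1b.png

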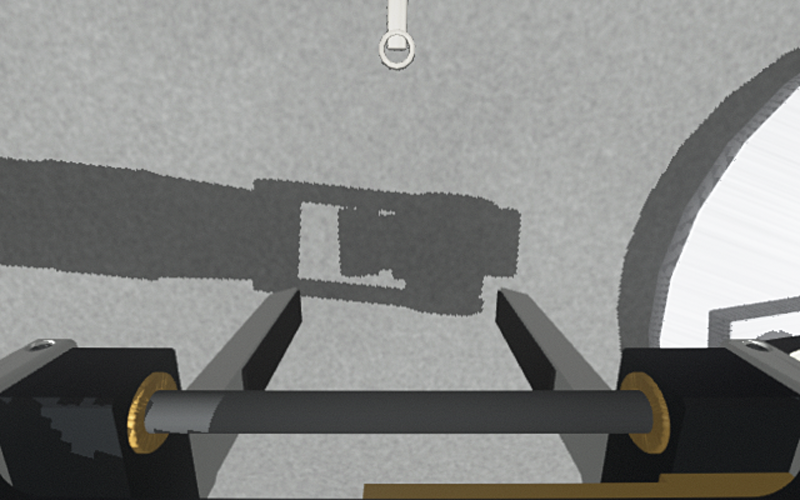

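The arm didn't move because both calls were refused. The picture only shows the bench at the start pose, with the wrench ring at (397,48) in the enlarged view. I'll retry with every field filled in, starting with one row.

>>> {"fn": "carry_out", "kwargs": {
  "deltas": [
    {"dx":0.99,"dy":0.14,"dz":-0.01,"wx":0,"wy":0,"wz":-0.36,"gripper":0}
  ]
}}

```text
time: 0.23
tool_pos: [0.1972, -0.5165, 0.3022]
ee_rot: [-3.14, 0.002, 0.373]
wrist_force: [-0.0, -0.4, -0.5]
width: 0.0941
finger_force: 0.0
```

>>> {"fn": "carry_out", "kwargs": {
  "deltas": [
    {"dx":0.99,"dy":0.14,"dz":-0.01,"wx":0,"wy":0,"wz":-0.36,"gripper":0},
    {"dx":0.99,"dy":0.14,"dz":-0.01,"wx":0,"wy":0,"wz":-0.36,"gripper":0},
    {"dx":0.99,"dy":0.14,"dz":-0.01,"wx":0,"wy":0,"wz":-0.36,"gripper":0},
    {"dx":0.99,"dy":0.14,"dz":-0.01,"wx":0,"wy":0,"wz":-0.36,"gripper":0},
    {"dx":0.99,"dy":0.14,"dz":-0.01,"wx":0,"wy":0,"wz":-0.36,"gripper":0},
    {"dx":0.99,"dy":0.14,"dz":-0.01,"wx":0,"wy":0,"wz":-0.36,"gripper":0},
    {"dx":0.99,"dy":0.14,"dz":-0.01,"wx":0,"wy":0,"wz":-0.36,"gripper":0},
    {"dx":0.99,"dy":0.14,"dz":-0.01,"wx":0,"wy":0,"wz":-0.36,"gripper":0},
    {"dx":0.99,"dy":0.14,"dz":-0.01,"wx":0,"wy":0,"wz":-0.36,"gripper":0},
    {"dx":0.99,"dy":0.14,"dz":-0.01,"wx":0,"wy":0,"wz":-0.36,"gripper":0},
    {"dx":0.99,"dy":0.14,"dz":-0.01,"wx":0,"wy":0,"wz":-0.36,"gripper":0},
    {"dx":0.99,"dy":0.14,"dz":-0.01,"wx":0,"wy":0,"wz":-0.36,"gripper":0},
    {"dx":0.99,"dy":0.14,"dz":-0.01,"wx":0,"wy":0,"wz":-0.36,"gripper":0},
    {"dx":0.99,"dy":0.14,"dz":-0.01,"wx":0,"wy":0,"wz":-0.36,"gripper":0},
    {"dx":0.99,"dy":0.14,"dz":-0.01,"wx":0,"wy":0,"wz":-0.36,"gripper":0},
    {"dx":0.99,"dy":0.14,"dz":-0.01,"wx":0,"wy":0,"wz":-0.36,"gripper":0},
    {"dx":0.99,"dy":0.14,"dz":-0.01,"wx":0,"wy":0,"wz":-0.36,"gripper":0},
    {"dx":0.99,"dy":0.14,"dz":-0.01,"wx":0,"wy":0,"wz":-0.36,"gripper":0},
    {"dx":0.99,"dy":0.14,"dz":-0.01,"wx":0,"wy":0,"wz":-0.36,"gripper":0},
    {"dx":0.99,"dy":0.14,"dz":-0.01,"wx":0,"wy":0,"wz":-0.36,"gripper":0}
  ]
}}

```text
time: 1.9
tool_pos: [0.5093, -0.2818, 0.3063]
ee_rot: [-3.141, -0.0, 1.242]
wrist_force: [-0.2, 0.2, 0.4]
width: 0.094
finger_force: 0.0
```

>>> {"fn": "carry_out", "kwargs": {
  "deltas": [
    {"dx":0.99,"dy":0.14,"dz":-0.01,"wx":0,"wy":0,"wz":-0.36,"gripper":0},
    {"dx":0.99,"dy":0.14,"dz":-0.01,"wx":0,"wy":0,"wz":-0.36,"gripper":0},
    {"dx":0.99,"dy":0.14,"dz":-0.01,"wx":0,"wy":0,"wz":-0.36,"gripper":0},
    {"dx":0.99,"dy":0.14,"dz":-0.01,"wx":0,"wy":0,"wz":-0.36,"gripper":0},
    {"dx":0.99,"dy":0.14,"dz":-0.01,"wx":0,"wy":0,"wz":-0.36,"gripper":0},
    {"dx":0.99,"dy":0.14,"dz":-0.01,"wx":0,"wy":0,"wz":-0.36,"gripper":0},
    {"dx":0.99,"dy":0.14,"dz":-0.01,"wx":0,"wy":0,"wz":-0.36,"gripper":0},
    {"dx":0.99,"dy":0.14,"dz":-0.01,"wx":0,"wy":0,"wz":-0.36,"gripper":0},
    {"dx":0.99,"dy":0.14,"dz":-0.01,"wx":0,"wy":0,"wz":-0.36,"gripper":0},
    {"dx":0.99,"dy":0.14,"dz":-0.01,"wx":0,"wy":0,"wz":-0.36,"gripper":0},
    {"dx":0.99,"dy":0.14,"dz":-0.01,"wx":0,"wy":0,"wz":-0.36,"gripper":0},
    {"dx":0,"dy":0,"dz":0,"wx":0,"wy":0,"wz":0,"gripper":0},
    {"dx":0,"dy":0,"dz":0,"wx":0,"wy":0,"wz":0,"gripper":0}
  ]
}}

```text
time: 2.98
tool_pos: [0.5638, -0.0711, 0.3088]
ee_rot: [-3.141, 0.0, 1.716]
wrist_force: [-0.0, -0.2, -0.3]
width: 0.0939
finger_force: 0.0
```

```bash
python3 - <<'E'
from h import *
st()
c=eyes.get_calibration("wrist")
im=snap("wrist","w2.png")
cv2.imwrite("pics/w2b.png",cv2.resize(im[:,:,::-1][:320],(800,400),interpolation=cv2.INTER_CUBIC))
import pickle; pickle.dump(c,open("c2.pkl","wb"))
E
```

```text
t 2.98 p [ 0.5638 -0.0711  0.3088] rpy [-1.7996e+02  2.0000e-02  9.8340e+01] F [-0.  -0.2 -0.3] w 0.0939 0.0
```

View pics/w2b.png

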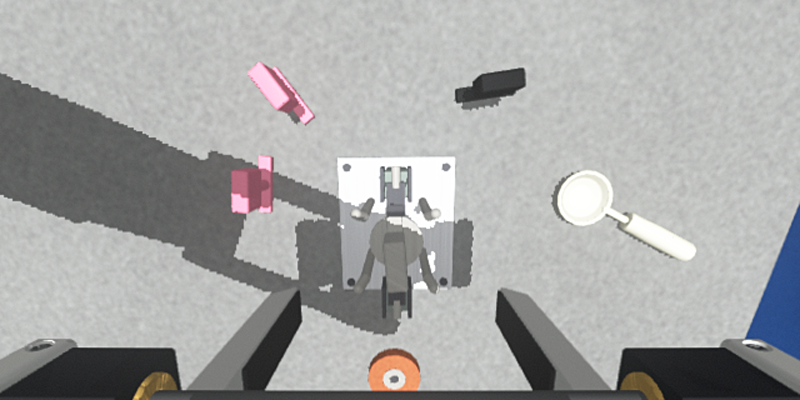

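The wrist view shows the magazine base with screws at (347,167), (446,167), (352,282), (444,282) in the enlarged picture, with the key handle near (398,255). The black key is at (500,83), the pink keys are at (280,90) and (252,185), the spoon is at (625,215) and wheel A is at (394,373). I'll take an enlarged crop for the handle's angle.

```bash
python3 - <<'E'
from h import *
import pickle; c=pickle.load(open("c2.pkl","rb"))
P=[at_z(c,u/1.25,v/1.25,.0135) for u,v in [(347,167),(446,167),(352,282),(444,282)]]
print(np.round(P,4).tolist(),np.mean(P,0))
print("wheelA",at_z(c,394/1.25,370/1.25,.016))
im=cv2.imread("pics/w2.png")[115:265,260:375]
cv2.imwrite("pics/w2c.png",cv2.resize(im,None,fx=4,fy=4,interpolation=cv2.INTER_CUBIC))
E
```

```text
[[0.5104, -0.0234, 0.0135], [0.6012, -0.01, 0.0135], [0.5281, -0.1348, 0.0135], [0.6191, -0.1213, 0.0135]] [ 0.56468101 -0.07236176  0.0135    ]
wheelA [ 0.58361757 -0.22522077  0.016     ]
```

View pics/w2c.png

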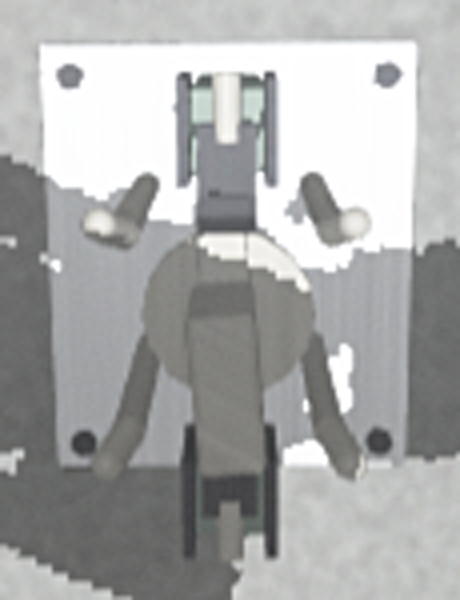

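The crop shows the top face of the handle with corners at about (190,318), (253,315), (264,470), (200,474). The rod tops are near (97,222), (355,221), (107,462), (350,462).

```bash
python3 - <<'E'
from h import *
import pickle; c=pickle.load(open("c2.pkl","rb"))
g=lambda u,v,z: at_z(c,260+(u-1.5)/4,115+(v-1.5)/4,z)
H=[g(u,v,.147) for u,v in [(190,318),(253,315),(264,470),(200,474)]]
R=[g(u,v,.110) for u,v in [(97,222),(355,221),(107,462),(350,462)]]
B=[g(u,v,.0125) for u,v in [(69,76),(387,74),(84,442),(379,442)]]
for n,q in(("H",H),("R",R),("B",B)): print(n,np.round(q,4).tolist(),np.mean(q,0).round(4))
d=(H[0]+H[1]-H[2]-H[3]); print("key y-axis",np.degrees(np.arctan2(d[1],d[0]))-90, [np.linalg.norm(H[i]-H[(i+1)%4]).round(4) for i in range(4)])
for a,b in((0,1),(2,3)): 
  for q in(R,B): e=q[b]-q[a]; print(np.degrees(np.arctan2(e[1],e[0])),np.linalg.norm(e))
for a,b in((2,0),(3,1)): 
  for q in(R,B): e=q[b]-q[a]; print(np.degrees(np.arctan2(e[1],e[0]))-90,np.linalg.norm(e))
st()
E
```

```text
H [[0.5543, -0.0567, 0.147], [0.5665, -0.0543, 0.147], [0.5735, -0.0861, 0.147], [0.5608, -0.0888, 0.147]] [ 0.5638 -0.0715  0.147 ]
R [[0.5308, -0.0472, 0.11], [0.5875, -0.0386, 0.11], [0.5398, -0.1031, 0.11], [0.596, -0.0948, 0.11]] [ 0.5635 -0.0709  0.11  ]
B [[0.5094, -0.0236, 0.0125], [0.6007, -0.0096, 0.0125], [0.5267, -0.1347, 0.0125], [0.6181, -0.1212, 0.0125]] [ 0.5637 -0.0723  0.0125]
key y-axis 11.968491520539985 [np.float64(0.0124), np.float64(0.0325), np.float64(0.0131), np.float64(0.0327)]
8.613631428926928 0.057343925350520304
8.734963622437295 0.09238588301923283
8.403887216521122 0.05680528356915327
8.402445579335348 0.09241166161218374
9.134796786611645 0.05663926757527125
8.848462685291139 0.11241264392275058
8.589606543498476 0.05684487765077021
8.860211033543706 0.11294900449959282
t 3.03 p [ 0.5638 -0.0719  0.3087] rpy [-1.7996e+02  3.0000e-02  9.8270e+01] F [-0.6  0.2  0.7] w 0.094 0.0
```

>>> {"fn": "carry_out", "kwargs": {
  "deltas": [
    {"dx":0,"dy":0,"dz":0.94,"wx":0,"wy":0,"wz":-0.11,"gripper":0},
    {"dx":0,"dy":0,"dz":0.94,"wx":0,"wy":0,"wz":-0.11,"gripper":0},
    {"dx":0,"dy":0,"dz":0.94,"wx":0,"wy":0,"wz":-0.11,"gripper":0},
    {"dx":0,"dy":0,"dz":0.94,"wx":0,"wy":0,"wz":-0.11,"gripper":60},
    {"dx":0,"dy":0,"dz":0.94,"wx":0,"wy":0,"wz":-0.11,"gripper":100},
    {"dx":0,"dy":0,"dz":0,"wx":0,"wy":0,"wz":0,"gripper":255},
    {"dx":0,"dy":0,"dz":0,"wx":0,"wy":0,"wz":0,"gripper":255},
    {"dx":0,"dy":0,"dz":0,"wx":0,"wy":0,"wz":0,"gripper":255},
    {"dx":0,"dy":0,"dz":0,"wx":0,"wy":0,"wz":0,"gripper":255},
    {"dx":0,"dy":0,"dz":0,"wx":0,"wy":0,"wz":0,"gripper":255},
    {"dx":0,"dy":0,"dz":0,"wx":0,"wy":0,"wz":0,"gripper":255},
    {"dx":0,"dy":0,"dz":0,"wx":0,"wy":0,"wz":0,"gripper":255}
  ]
}}

```text
time: 4.03
tool_pos: [0.5642, -0.0719, 0.216]
ee_rot: [3.14, 0.001, 1.781]
wrist_force: [-0.3, -0.2, 0.6]
width: 0.0375
finger_force: 0.0
```

>>> {"fn": "carry_out", "kwargs": {
  "deltas": [
    {"dx":0,"dy":0,"dz":0,"wx":0,"wy":0,"wz":0,"gripper":255},
    {"dx":0,"dy":0,"dz":0,"wx":0,"wy":0,"wz":0,"gripper":255},
    {"dx":0,"dy":0,"dz":0,"wx":0,"wy":0,"wz":0,"gripper":255},
    {"dx":0,"dy":0,"dz":0,"wx":0,"wy":0,"wz":0,"gripper":255},
    {"dx":0,"dy":0,"dz":0,"wx":0,"wy":0,"wz":0,"gripper":255},
    {"dx":0,"dy":0,"dz":0,"wx":0,"wy":0,"wz":0,"gripper":255}
  ]
}}

```text
time: 4.53
tool_pos: [0.5636, -0.0718, 0.2151]
ee_rot: [-3.141, -0.0, 1.781]
wrist_force: [-2.8, -0.0, 1.4]
width: 0.0139
finger_force: 30.0
```

>>> {"fn": "carry_out", "kwargs": {
  "deltas": [
    {"dx":0,"dy":0,"dz":0.1,"wx":0,"wy":0,"wz":0,"gripper":255},
    {"dx":0,"dy":0,"dz":0,"wx":0,"wy":0,"wz":0.5,"gripper":255},
    {"dx":0,"dy":0,"dz":0,"wx":0,"wy":0,"wz":0.85,"gripper":255},
    {"dx":0,"dy":0,"dz":0,"wx":0,"wy":0,"wz":1,"gripper":255},
    {"dx":0,"dy":0,"dz":0,"wx":0,"wy":0,"wz":1,"gripper":255},
    {"dx":0,"dy":0,"dz":0,"wx":0,"wy":0,"wz":1,"gripper":255},
    {"dx":0,"dy":0,"dz":0,"wx":0,"wy":0,"wz":1,"gripper":255},
    {"dx":0,"dy":0,"dz":0,"wx":0,"wy":0,"wz":1,"gripper":255},
    {"dx":0,"dy":0,"dz":0,"wx":0,"wy":0,"wz":1,"gripper":255},
    {"dx":0,"dy":0,"dz":0,"wx":0,"wy":0,"wz":1,"gripper":255},
    {"dx":0,"dy":0,"dz":0,"wx":0,"wy":0,"wz":1,"gripper":255},
    {"dx":0,"dy":0,"dz":0,"wx":0,"wy":0,"wz":1,"gripper":255},
    {"dx":0,"dy":0,"dz":0,"wx":0,"wy":0,"wz":0.7,"gripper":255},
    {"dx":0,"dy":0,"dz":0,"wx":0,"wy":0,"wz":0.3,"gripper":255},
    {"dx":0,"dy":0,"dz":0,"wx":0,"wy":0,"wz":0,"gripper":255}
  ]
}}

```text
time: 5.78
tool_pos: [0.5652, -0.0723, 0.2151]
ee_rot: [3.138, -0.004, 0.418]
wrist_force: [1.0, -1.1, 5.1]
width: 0.014
finger_force: 30.0
```

>>> {"fn": "carry_out", "kwargs": {
  "deltas": [
    {"dx":0,"dy":0,"dz":-0.3,"wx":0,"wy":0,"wz":0,"gripper":255},
    {"dx":0,"dy":0,"dz":-0.6,"wx":0,"wy":0,"wz":0,"gripper":255},
    {"dx":0,"dy":0,"dz":-0.8,"wx":0,"wy":0,"wz":0,"gripper":255},
    {"dx":0,"dy":0,"dz":-0.9,"wx":0,"wy":0,"wz":0,"gripper":255},
    {"dx":0,"dy":0,"dz":-0.9,"wx":0,"wy":0,"wz":0,"gripper":255},
    {"dx":0,"dy":0,"dz":-0.5,"wx":0,"wy":0,"wz":0,"gripper":255},
    {"dx":0,"dy":0,"dz":0,"wx":0,"wy":0,"wz":0,"gripper":255}
  ]
}}

```text
time: 6.37
tool_pos: [0.5647, -0.0719, 0.2961]
ee_rot: [3.139, -0.004, 0.419]
wrist_force: [0.7, 0.4, -0.9]
width: 0.0137
finger_force: 30.0
```

```bash
python3 - <<'E'
from h import *
st(); plan(.44,-.27,.295,24,12)
im=snap("side","s2.png"); w=snap("wrist","w3.png")
a=cv2.resize(im[120:300,240:440],(480,432),interpolation=cv2.INTER_CUBIC);cv2.imwrite("pics/v3.png",a[:,:,::-1])
E
```

```text
t 6.37 p [ 0.5647 -0.0719  0.2961] rpy [179.84  -0.23  24.03] F [ 0.7  0.4 -0.9] w 0.0137 29.962388277053833
N 12 d [-0.81   0.543  0.004] w [ 0.002 -0.003  0.   ]
```

View pics/v3.png

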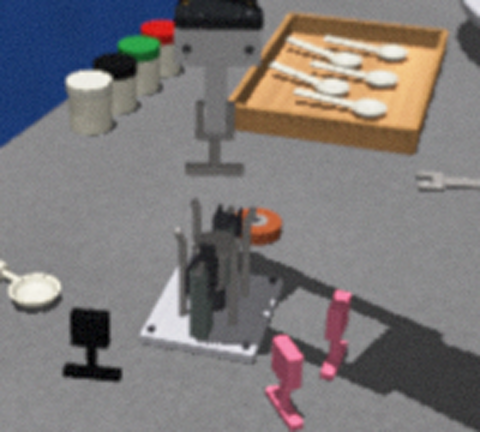

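The key is out cleanly: its cross-bar is at (214,168) in the crop, well above the now empty magazine. Next I'll set it on the bench near (0.44, -0.27).

>>> {"fn": "carry_out", "kwargs": {
  "deltas": [
    {"dx":-0.81,"dy":0.54,"dz":0,"wx":0,"wy":0,"wz":0,"gripper":255},
    {"dx":-0.81,"dy":0.54,"dz":0,"wx":0,"wy":0,"wz":0,"gripper":255},
    {"dx":-0.81,"dy":0.54,"dz":0,"wx":0,"wy":0,"wz":0,"gripper":255},
    {"dx":-0.81,"dy":0.54,"dz":0,"wx":0,"wy":0,"wz":0,"gripper":255},
    {"dx":-0.81,"dy":0.54,"dz":0,"wx":0,"wy":0,"wz":0,"gripper":255},
    {"dx":-0.81,"dy":0.54,"dz":0,"wx":0,"wy":0,"wz":0,"gripper":255},
    {"dx":-0.81,"dy":0.54,"dz":0,"wx":0,"wy":0,"wz":0,"gripper":255},
    {"dx":-0.81,"dy":0.54,"dz":0.3,"wx":0,"wy":0,"wz":0,"gripper":255},
    {"dx":-0.81,"dy":0.54,"dz":0.7,"wx":0,"wy":0,"wz":0,"gripper":255},
    {"dx":-0.81,"dy":0.54,"dz":1,"wx":0,"wy":0,"wz":0,"gripper":255},
    {"dx":-0.81,"dy":0.54,"dz":1,"wx":0,"wy":0,"wz":0,"gripper":255},
    {"dx":-0.81,"dy":0.54,"dz":1,"wx":0,"wy":0,"wz":0,"gripper":255},
    {"dx":0,"dy":0,"dz":1,"wx":0,"wy":0,"wz":0,"gripper":255},
    {"dx":0,"dy":0,"dz":1,"wx":0,"wy":0,"wz":0,"gripper":255},
    {"dx":0,"dy":0,"dz":0.7,"wx":0,"wy":0,"wz":0,"gripper":255},
    {"dx":0,"dy":0,"dz":0.5,"wx":0,"wy":0,"wz":0,"gripper":255},
    {"dx":0,"dy":0,"dz":0.2,"wx":0,"wy":0,"wz":0,"gripper":255},
    {"dx":0,"dy":0,"dz":0,"wx":0,"wy":0,"wz":0,"gripper":255}
  ]
}}

```text
time: 7.97
tool_pos: [0.4383, -0.2686, 0.1432]
ee_rot: [-3.138, 0.002, 0.419]
wrist_force: [-0.5, 0.8, -1.1]
width: 0.0137
finger_force: 30.0
```

>>> {"fn": "carry_out", "kwargs": {
  "deltas": [
    {"dx":0,"dy":0,"dz":0.1,"wx":0,"wy":0,"wz":0,"gripper":255},
    {"dx":0,"dy":0,"dz":0.06,"wx":0,"wy":0,"wz":0,"gripper":255},
    {"dx":0,"dy":0,"dz":0.06,"wx":0,"wy":0,"wz":0,"gripper":255},
    {"dx":0,"dy":0,"dz":0,"wx":0,"wy":0,"wz":0,"gripper":255}
  ]
}}

```text
time: 8.3
tool_pos: [0.4394, -0.2695, 0.1413]
ee_rot: [3.14, -0.001, 0.419]
wrist_force: [0.0, -0.8, -1.4]
width: 0.0138
finger_force: 30.0
```

>>> {"fn": "carry_out", "kwargs": {
  "deltas": [
    {"dx":0,"dy":0,"dz":0.06,"wx":0,"wy":0,"wz":0,"gripper":255},
    {"dx":0,"dy":0,"dz":0.06,"wx":0,"wy":0,"wz":0,"gripper":255},
    {"dx":0,"dy":0,"dz":0,"wx":0,"wy":0,"wz":0,"gripper":255}
  ]
}}

```text
time: 8.55
tool_pos: [0.439, -0.2693, 0.1382]
ee_rot: [3.142, 0.0, 0.419]
wrist_force: [0.6, -0.6, -2.1]
width: 0.0138
finger_force: 30.0
```

>>> {"fn": "carry_out", "kwargs": {
  "deltas": [
    {"dx":0,"dy":0,"dz":0.06,"wx":0,"wy":0,"wz":0,"gripper":255},
    {"dx":0,"dy":0,"dz":0.05,"wx":0,"wy":0,"wz":0,"gripper":255},
    {"dx":0,"dy":0,"dz":0,"wx":0,"wy":0,"wz":0,"gripper":255}
  ]
}}

```text
time: 8.8
tool_pos: [0.4391, -0.2693, 0.138]
ee_rot: [3.141, -0.0, 0.419]
wrist_force: [-2.0, 1.8, 6.9]
width: 0.0137
finger_force: 30.0
```

>>> {"fn": "carry_out", "kwargs": {
  "deltas": [
    {"dx":0,"dy":0,"dz":-0.1,"wx":0,"wy":0,"wz":0,"gripper":150},
    {"dx":0,"dy":0,"dz":0,"wx":0,"wy":0,"wz":0,"gripper":0},
    {"dx":0,"dy":0,"dz":0,"wx":0,"wy":0,"wz":0,"gripper":0},
    {"dx":0,"dy":0,"dz":0,"wx":0,"wy":0,"wz":0,"gripper":0},
    {"dx":0,"dy":0,"dz":0,"wx":0,"wy":0,"wz":0,"gripper":0},
    {"dx":0,"dy":0,"dz":0,"wx":0,"wy":0,"wz":0,"gripper":0},
    {"dx":0,"dy":0,"dz":-0.5,"wx":0,"wy":0,"wz":0,"gripper":0},
    {"dx":0,"dy":0,"dz":-1,"wx":0,"wy":0,"wz":0,"gripper":0},
    {"dx":0,"dy":0,"dz":-1,"wx":0,"wy":0,"wz":0,"gripper":0},
    {"dx":0,"dy":0,"dz":-1,"wx":0,"wy":0,"wz":0,"gripper":0},
    {"dx":0,"dy":0,"dz":-0.5,"wx":0,"wy":0,"wz":0,"gripper":0}
  ]
}}

```text
time: 9.72
tool_pos: [0.4399, -0.27, 0.2217]
ee_rot: [3.137, -0.002, 0.419]
wrist_force: [0.3, -0.3, 0.3]
width: 0.0839
finger_force: 0.0
```

```bash
python3 - <<'E'
from h import *
st(); plan(.583,-.231,.24,98.7,12)
E
```

```text
t 9.72 p [ 0.4399 -0.27    0.2217] rpy [ 1.7974e+02 -1.4000e-01  2.4020e+01] F [ 0.3 -0.3  0.3] w 0.0839 0.0
N 12 d [ 0.485  0.453 -0.075] w [ 0.004  0.001 -0.905]
```

>>> {"fn": "carry_out", "kwargs": {
  "deltas": [
    {"dx":0.485,"dy":0.453,"dz":-0.075,"wx":0,"wy":0,"wz":-0.905,"gripper":0},
    {"dx":0.485,"dy":0.453,"dz":-0.075,"wx":0,"wy":0,"wz":-0.905,"gripper":0},
    {"dx":0.485,"dy":0.453,"dz":-0.075,"wx":0,"wy":0,"wz":-0.905,"gripper":0},
    {"dx":0.485,"dy":0.453,"dz":-0.075,"wx":0,"wy":0,"wz":-0.905,"gripper":0},
    {"dx":0.485,"dy":0.453,"dz":-0.075,"wx":0,"wy":0,"wz":-0.905,"gripper":0},
    {"dx":0.485,"dy":0.453,"dz":-0.075,"wx":0,"wy":0,"wz":-0.905,"gripper":0},
    {"dx":0.485,"dy":0.453,"dz":-0.075,"wx":0,"wy":0,"wz":-0.905,"gripper":0},
    {"dx":0.485,"dy":0.453,"dz":-0.075,"wx":0,"wy":0,"wz":-0.905,"gripper":0},
    {"dx":0.485,"dy":0.453,"dz":-0.075,"wx":0,"wy":0,"wz":-0.905,"gripper":0},
    {"dx":0.485,"dy":0.453,"dz":-0.075,"wx":0,"wy":0,"wz":-0.905,"gripper":0},
    {"dx":0.485,"dy":0.453,"dz":-0.075,"wx":0,"wy":0,"wz":-0.905,"gripper":0},
    {"dx":0.485,"dy":0.453,"dz":-0.075,"wx":0,"wy":0,"wz":-0.905,"gripper":0},
    {"dx":0,"dy":0,"dz":0,"wx":0,"wy":0,"wz":0,"gripper":0}
  ]
}}

```text
time: 10.8
tool_pos: [0.5834, -0.2288, 0.2362]
ee_rot: [3.141, -0.001, 1.727]
wrist_force: [-0.4, -0.9, 0.6]
width: 0.094
finger_force: 0.0
```

```bash
cat >> h.py <<'E'
def orange(im,c,z=.016):
    "fit ellipse to the wheel's top (orange + grey hub filled) in the wrist picture"
    h=cv2.cvtColor(im,cv2.COLOR_RGB2HSV); m=((h[:,:,0]<14)&(h[:,:,1]>120)&(h[:,:,2]>60)).astype(np.uint8)
    cs,_=cv2.findContours(m,cv2.RETR_EXTERNAL,cv2.CHAIN_APPROX_NONE)
    for q in sorted(cs,key=cv2.contourArea)[-3:]:
        if cv2.contourArea(q)<150: continue
        e=cv2.fitEllipse(q); P=np.array([at_z(c,*p,z)[:2] for p in q[::3,0].astype(float)])
        print("area",cv2.contourArea(q),"ell",np.round(e[0],1),np.round(e[1],1),"at",at_z(c,*e[0],z).round(4),"minmax",P.min(0).round(4),P.max(0).round(4))
E
python3 - <<'E'
from h import *
st(); c=eyes.get_calibration("wrist"); im=snap("wrist","w4.png"); orange(im,c)
cv2.imwrite("pics/w4c.png",cv2.resize(im[:320,:,::-1],(640,320)))
E
```

```text
t 10.8 p [ 0.5834 -0.2288  0.2362] rpy [ 1.7995e+02 -4.0000e-02  9.8930e+01] F [-0.4 -0.9  0.6] w 0.094 0.0
area 2364.5 ell [316.8 199.8] [54.8 54.9] at [ 0.5844 -0.233   0.016 ] minmax [ 0.5576 -0.2618] [ 0.6118 -0.2057]
```

View pics/w4c.png

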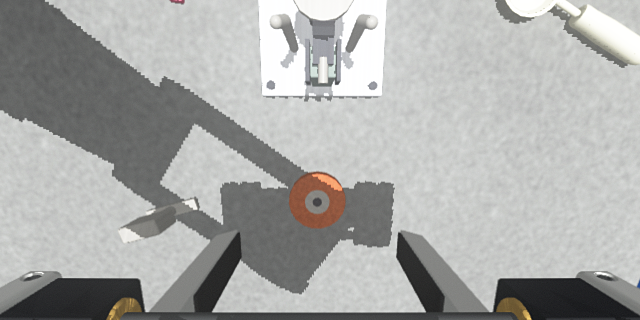

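The wrist view shows the wheel's hub at (317,202), which puts its centre near (0.584, -0.234). The key stands on its own at the left, around (160,220), well away from the magazine.

>>> {"fn": "carry_out", "kwargs": {
  "deltas": [
    {"dx":-0.13,"dy":0,"dz":1,"wx":0,"wy":0,"wz":0,"gripper":0},
    {"dx":-0.13,"dy":0.01,"dz":1,"wx":0,"wy":0,"wz":0,"gripper":0},
    {"dx":0,"dy":0,"dz":1,"wx":0,"wy":0,"wz":0,"gripper":0},
    {"dx":0,"dy":0,"dz":1,"wx":0,"wy":0,"wz":0,"gripper":0},
    {"dx":0,"dy":0,"dz":1,"wx":0,"wy":0,"wz":0,"gripper":0},
    {"dx":0,"dy":0,"dz":1,"wx":0,"wy":0,"wz":0,"gripper":0},
    {"dx":0,"dy":0,"dz":0.5,"wx":0,"wy":0,"wz":0,"gripper":0},
    {"dx":0,"dy":0,"dz":0.2,"wx":0,"wy":0,"wz":0,"gripper":0},
    {"dx":0,"dy":0,"dz":0,"wx":0,"wy":0,"wz":0,"gripper":0}
  ]
}}

```text
time: 11.6
tool_pos: [0.5824, -0.2358, 0.1011]
ee_rot: [-3.14, -0.001, 1.721]
wrist_force: [0.8, -0.1, -0.0]
width: 0.0941
finger_force: 0.0
```

```bash
python3 - <<'E'
from h import *
st(); plan(.5844,-.234,.1005,98.7,1)
E
```

```text
t 11.6 p [ 0.5824 -0.2358  0.1011] rpy [-1.7989e+02 -6.0000e-02  9.8590e+01] F [ 0.8 -0.1 -0. ] w 0.0941 0.0
N 1 d [0.073 0.113 0.028] w [-0.017 -0.009 -0.016]
```

>>> {"fn": "carry_out", "kwargs": {
  "deltas": [
    {"dx":0.06,"dy":0.06,"dz":0,"wx":0,"wy":0,"wz":0,"gripper":255},
    {"dx":0,"dy":0,"dz":0,"wx":0,"wy":0,"wz":0,"gripper":255},
    {"dx":0,"dy":0,"dz":0,"wx":0,"wy":0,"wz":0,"gripper":255},
    {"dx":0,"dy":0,"dz":0,"wx":0,"wy":0,"wz":0,"gripper":255},
    {"dx":0,"dy":0,"dz":0,"wx":0,"wy":0,"wz":0,"gripper":255},
    {"dx":0,"dy":0,"dz":0,"wx":0,"wy":0,"wz":0,"gripper":255},
    {"dx":0,"dy":0,"dz":0,"wx":0,"wy":0,"wz":0,"gripper":255},
    {"dx":0,"dy":0,"dz":0,"wx":0,"wy":0,"wz":0,"gripper":255},
    {"dx":0,"dy":0,"dz":0,"wx":0,"wy":0,"wz":0,"gripper":255}
  ]
}}

```text
time: 12.35
tool_pos: [0.5842, -0.2343, 0.1025]
ee_rot: [3.142, 0.0, 1.722]
wrist_force: [-0.5, 0.2, 2.9]
width: 0.0549
finger_force: 30.0
```

>>> {"fn": "carry_out", "kwargs": {
  "deltas": [
    {"dx":0,"dy":0,"dz":-0.3,"wx":0,"wy":0,"wz":0,"gripper":255},
    {"dx":0,"dy":0,"dz":-0.7,"wx":0,"wy":0,"wz":0,"gripper":255},
    {"dx":0,"dy":0,"dz":-1,"wx":0,"wy":0,"wz":0,"gripper":255},
    {"dx":0,"dy":0,"dz":-1,"wx":0,"wy":0,"wz":0,"gripper":255},
    {"dx":0,"dy":0,"dz":-1,"wx":0,"wy":0,"wz":0,"gripper":255},
    {"dx":0,"dy":0,"dz":-1,"wx":0,"wy":0,"wz":0,"gripper":255},
    {"dx":0,"dy":0,"dz":-1,"wx":0,"wy":0,"wz":0,"gripper":255},
    {"dx":0,"dy":0,"dz":-0.8,"wx":0,"wy":0,"wz":0,"gripper":255},
    {"dx":0,"dy":0,"dz":0,"wx":0,"wy":0,"wz":0,"gripper":255}
  ]
}}

```text
time: 13.1
tool_pos: [0.5856, -0.2348, 0.2429]
ee_rot: [3.135, 0.005, 1.722]
wrist_force: [0.5, -0.6, 0.8]
width: 0.0555
finger_force: 30.0
```

```bash
python3 - <<'E'
from h import *
st(); o=robot.get_obs(); c=eyes.get_calibration("wrist"); im=snap("wrist","w5.png"); zt=o["tool_pos"][2]-.1+.016; print(zt); orange(im,c,zt)
cv2.imwrite("pics/w5c.png",cv2.resize(im[120:320,220:420,::-1],(600,600),interpolation=cv2.INTER_CUBIC))
T=np.array(o["tool_pos"]);R=Ro.from_euler("xyz",o["ee_rot"]).as_matrix()
print("expected wheel top centre px",proj(c,T+R@[0,0,.084]), "6mm x", proj(c,T+R@[.006,0,.084]))
plan(.5637,-.0717,.24,98.7,9)
E
```

```text
t 13.1 p [ 0.5856 -0.2348  0.2429] rpy [179.6    0.27  98.69] F [ 0.5 -0.6  0.8] w 0.0555 29.999870359897614
0.15891968261311257
area 7014.0 ell [318.4 247.8] [94.  95.1] at [ 0.5874 -0.2312  0.1589] minmax [ 0.5607 -0.261 ] [ 0.6152 -0.2036]
expected wheel top centre px [315.31177375 253.86386384] 6mm x [315.29118191 243.99890553]
N 9 d [0.912 0.02  0.001] w [ 0.004  0.003 -0.   ]
```

View pics/w5c.png

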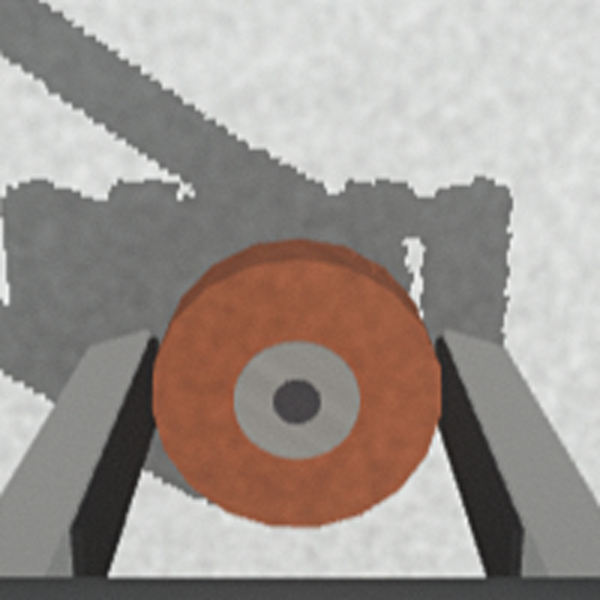

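The hub of the held wheel is at about (319,254) in the full picture. It's centred between the fingers, level and on the tool axis. Next is the hover over the magazine, with the pose averaged over several readings.

>>> {"fn": "carry_out", "kwargs": {
  "deltas": [
    {"dx":0.914,"dy":0.011,"dz":0,"wx":0,"wy":0,"wz":0,"gripper":255},
    {"dx":0.914,"dy":0.011,"dz":0,"wx":0,"wy":0,"wz":0,"gripper":255},
    {"dx":0.914,"dy":0.011,"dz":0,"wx":0,"wy":0,"wz":0,"gripper":255},
    {"dx":0.914,"dy":0.011,"dz":0,"wx":0,"wy":0,"wz":0,"gripper":255},
    {"dx":0.914,"dy":0.011,"dz":0,"wx":0,"wy":0,"wz":0,"gripper":255},
    {"dx":0.914,"dy":0.011,"dz":0,"wx":0,"wy":0,"wz":0,"gripper":255},
    {"dx":0.914,"dy":0.011,"dz":0,"wx":0,"wy":0,"wz":0,"gripper":255},
    {"dx":0.914,"dy":0.011,"dz":0,"wx":0,"wy":0,"wz":0,"gripper":255},
    {"dx":0.914,"dy":0.011,"dz":0,"wx":0,"wy":0,"wz":0,"gripper":255},
    {"dx":0,"dy":0,"dz":0,"wx":0,"wy":0,"wz":0,"gripper":255},
    {"dx":0,"dy":0,"dz":0,"wx":0,"wy":0,"wz":0,"gripper":255},
    {"dx":0,"dy":0,"dz":0,"wx":0,"wy":0,"wz":0,"gripper":255}
  ]
}}

```text
time: 14.15
tool_pos: [0.5608, -0.0711, 0.2368]
ee_rot: [-3.14, -0.0, 1.723]
wrist_force: [-0.4, -0.8, -2.0]
width: 0.0552
finger_force: 30.0
```

```bash
cat >> h.py <<'E'
def avg(n=8):
    P=[];A=[]
    for i in range(n):
        eyes.snapshot("side"); o=robot.get_obs(); P.append(o["tool_pos"]);A.append(Ro.from_euler("xyz",o["ee_rot"]))
    r=Ro.concatenate(A).mean().as_euler("xyz",degrees=True)
    print("avg",np.mean(P,0).round(4),"sd",np.std(P,0).round(4),r.round(2),"t",o["time"]); return np.mean(P,0)
E
python3 - <<'E'
from h import *
st(); avg(); im=snap("scene","sc5.png"); im=snap("side","sd5.png")
c=eyes.get_calibration("wrist");im=snap("wrist","w6.png");orange(im,c,.156)
E
```

```text
t 14.15 p [ 0.5608 -0.0711  0.2368] rpy [-1.7989e+02 -1.0000e-02  9.8710e+01] F [-0.4 -0.8 -2. ] w 0.0552 29.99979168176651
avg [ 0.5612 -0.0719  0.2377] sd [0.0001 0.0001 0.0003] [-179.97    0.     98.63] t 14.55
area 6665.5 ell [318.1 249.8] [88.7 96.1] at [ 0.5624 -0.0681  0.156 ] minmax [ 0.5359 -0.0961] [ 0.5896 -0.0426]
```

>>> {"fn": "carry_out", "kwargs": {
  "deltas": [
    {"dx":0.01,"dy":0.055,"dz":0.5,"wx":0,"wy":0,"wz":0,"gripper":255},
    {"dx":0,"dy":0,"dz":0.5,"wx":0,"wy":0,"wz":0,"gripper":255},
    {"dx":0,"dy":0,"dz":0.3,"wx":0,"wy":0,"wz":0,"gripper":255},
    {"dx":0,"dy":0,"dz":0.3,"wx":0,"wy":0,"wz":0,"gripper":255},
    {"dx":0,"dy":0,"dz":0.2,"wx":0,"wy":0,"wz":0,"gripper":255},
    {"dx":0,"dy":0,"dz":0,"wx":0,"wy":0,"wz":0,"gripper":255},
    {"dx":0,"dy":0,"dz":0,"wx":0,"wy":0,"wz":0,"gripper":255}
  ]
}}

```text
time: 15.28
tool_pos: [0.5623, -0.0709, 0.2019]
ee_rot: [-3.141, 0.0, 1.722]
wrist_force: [-0.8, -0.1, -1.2]
width: 0.0555
finger_force: 30.0
```

>>> {"fn": "carry_out", "kwargs": {
  "deltas": [
    {"dx":0,"dy":0,"dz":0.25,"wx":0,"wy":0,"wz":0,"gripper":255},
    {"dx":0,"dy":0,"dz":0.25,"wx":0,"wy":0,"wz":0,"gripper":255},
    {"dx":0,"dy":0,"dz":0.25,"wx":0,"wy":0,"wz":0,"gripper":255},
    {"dx":0,"dy":0,"dz":0,"wx":0,"wy":0,"wz":0,"gripper":255}
  ]
}}

```text
time: 15.62
tool_pos: [0.5626, -0.0708, 0.1869]
ee_rot: [3.141, 0.0, 1.722]
wrist_force: [0.4, 0.3, -1.4]
width: 0.0549
finger_force: 30.0
```

>>> {"fn": "carry_out", "kwargs": {
  "deltas": [
    {"dx":0,"dy":0,"dz":0.2,"wx":0,"wy":0,"wz":0,"gripper":255},
    {"dx":0,"dy":0,"dz":0.2,"wx":0,"wy":0,"wz":0,"gripper":255},
    {"dx":0,"dy":0,"dz":0.2,"wx":0,"wy":0,"wz":0,"gripper":255},
    {"dx":0,"dy":0,"dz":0.2,"wx":0,"wy":0,"wz":0,"gripper":255},
    {"dx":0,"dy":0,"dz":0.2,"wx":0,"wy":0,"wz":0,"gripper":255},
    {"dx":0,"dy":0,"dz":0,"wx":0,"wy":0,"wz":0,"gripper":255}
  ]
}}

```text
time: 16.12
tool_pos: [0.5626, -0.0708, 0.1678]
ee_rot: [3.14, 0.0, 1.723]
wrist_force: [-1.2, -0.0, 7.9]
width: 0.0556
finger_force: 30.0
```

>>> {"fn": "carry_out", "kwargs": {
  "deltas": [
    {"dx":0,"dy":0,"dz":0.15,"wx":0,"wy":0,"wz":0,"gripper":255},
    {"dx":0,"dy":0,"dz":0,"wx":0,"wy":0,"wz":0,"gripper":255},
    {"dx":0,"dy":0,"dz":0,"wx":0,"wy":0,"wz":0,"gripper":180},
    {"dx":0,"dy":0,"dz":0,"wx":0,"wy":0,"wz":0,"gripper":0},
    {"dx":0,"dy":0,"dz":0,"wx":0,"wy":0,"wz":0,"gripper":0},
    {"dx":0,"dy":0,"dz":0,"wx":0,"wy":0,"wz":0,"gripper":0},
    {"dx":0,"dy":0,"dz":0,"wx":0,"wy":0,"wz":0,"gripper":0},
    {"dx":0,"dy":0,"dz":0,"wx":0,"wy":0,"wz":0,"gripper":0},
    {"dx":0,"dy":0,"dz":0,"wx":0,"wy":0,"wz":0,"gripper":0}
  ]
}}

```text
time: 16.87
tool_pos: [0.5622, -0.0709, 0.1636]
ee_rot: [-3.141, -0.0, 1.722]
wrist_force: [-0.3, 0.1, 0.1]
width: 0.0916
finger_force: 0.0
```

>>> {"fn": "carry_out", "kwargs": {
  "deltas": [
    {"dx":0,"dy":0,"dz":-0.5,"wx":0,"wy":0,"wz":0,"gripper":0},
    {"dx":0,"dy":0,"dz":-1,"wx":0,"wy":0,"wz":0,"gripper":0},
    {"dx":0,"dy":0,"dz":-1,"wx":0,"wy":0,"wz":0,"gripper":0},
    {"dx":0,"dy":0,"dz":-1,"wx":0,"wy":0,"wz":0,"gripper":0},
    {"dx":0,"dy":0,"dz":-0.5,"wx":0,"wy":0,"wz":0,"gripper":0},
    {"dx":0,"dy":0,"dz":0,"wx":0,"wy":0,"wz":0,"gripper":0}
  ]
}}

```text
time: 17.37
tool_pos: [0.5636, -0.0712, 0.248]
ee_rot: [3.135, 0.003, 1.722]
wrist_force: [-0.1, 0.3, 0.4]
width: 0.0937
finger_force: 0.0
```

```bash
python3 - <<'E'
from h import *
st(); c=eyes.get_calibration("wrist"); o=robot.get_obs(); im=snap("wrist","w7.png"); orange(im,c,.085)
# hub ring (grey) and catches in a strip along column of axis: print the rows of brightness/hue at the wheel
T=np.array(o["tool_pos"]);R=Ro.from_euler("xyz",o["ee_rot"]).as_matrix()
for z in(.085,.100): 
  for d in(-.023,0,.023): print(z,d,proj(c,[.5623-d*np.sin(.152),-.0715+d*np.cos(.152),z]).round(1))
h=cv2.cvtColor(im,cv2.COLOR_RGB2HSV); u=int(round(proj(c,[.5623,-.0715,.085])[0]))
print([(v,*im[v,u].tolist()) for v in range(170,320,3)])
for n in("scene","side"):
  i=snap(n,n+"7.png")
plan(.5985,.251,.27,98.7,17)
E
```

```text
t 17.37 p [ 0.5636 -0.0712  0.248 ] rpy [1.7963e+02 1.5000e-01 9.8680e+01] F [-0.1  0.3  0.4] w 0.0937 0.0
area 3038.0 ell [316.6 212.9] [56.4 70.4] at [ 0.565  -0.0716  0.085 ] minmax [ 0.5374 -0.0971] [ 0.5912 -0.0432]
0.085 -0.023 [313.4 239. ]
0.085 0 [313.3 212.3]
0.085 0.023 [313.2 184.3]
0.1 -0.023 [313.2 246.3]
0.1 0 [313.1 218.2]
0.1 0.023 [313.  188.6]
[(170, 139, 143, 148), (173, 120, 121, 124), (176, 128, 127, 134), (179, 128, 128, 134), (182, 102, 104, 107), (185, 88, 91, 94), (188, 148, 96, 77), (191, 146, 96, 77), (194, 141, 92, 74), (197, 147, 95, 75), (200, 135, 135, 132), (203, 137, 136, 132), (206, 140, 139, 134), (209, 77, 76, 79), (212, 73, 73, 73), (215, 71, 69, 73), (218, 136, 132, 129), (221, 134, 130, 126), (224, 136, 135, 130), (227, 138, 89, 71), (230, 142, 87, 67), (233, 140, 86, 65), (236, 132, 81, 61), (239, 145, 88, 65), (242, 58, 59, 62), (245, 67, 65, 69), (248, 65, 66, 68), (251, 67, 65, 67), (254, 68, 67, 69), (257, 67, 67, 69), (260, 69, 69, 71), (263, 65, 64, 68), (266, 69, 70, 70), (269, 127, 124, 120), (272, 127, 127, 121), (275, 125, 126, 120), (278, 126, 124, 120), (281, 125, 125, 121), (284, 125, 126, 120), (287, 200, 203, 201), (290, 196, 197, 196), (293, 196, 198, 196), (296, 190, 191, 190), (299, 192, 194, 193), (302, 201, 202, 201), (305, 195, 198, 195), (308, 204, 205, 203), (311, 205, 206, 205), (314, 57, 58, 60), (317, 66, 66, 68)]
N 17 d [ 0.919  0.249 -0.079] w [-0.001 -0.    -0.   ]
```

Both catches overhang the first wheel: in the wrist column it shows only between rows 187 and 240, which matches the predicted tip positions. Next is wheel B.

>>> {"fn": "carry_out", "kwargs": {
  "deltas": [
    {"dx":0.92,"dy":0.255,"dz":0.03,"wx":0,"wy":0,"wz":0,"gripper":0},
    {"dx":0.92,"dy":0.255,"dz":0.03,"wx":0,"wy":0,"wz":0,"gripper":0},
    {"dx":0.92,"dy":0.255,"dz":0.03,"wx":0,"wy":0,"wz":0,"gripper":0},
    {"dx":0.92,"dy":0.255,"dz":0.03,"wx":0,"wy":0,"wz":0,"gripper":0},
    {"dx":0.92,"dy":0.255,"dz":0.03,"wx":0,"wy":0,"wz":0,"gripper":0},
    {"dx":0.92,"dy":0.255,"dz":0.03,"wx":0,"wy":0,"wz":0,"gripper":0},
    {"dx":0.92,"dy":0.255,"dz":0.03,"wx":0,"wy":0,"wz":0,"gripper":0},
    {"dx":0.92,"dy":0.255,"dz":0.03,"wx":0,"wy":0,"wz":0,"gripper":0},
    {"dx":0.92,"dy":0.255,"dz":0.03,"wx":0,"wy":0,"wz":0,"gripper":0},
    {"dx":0.92,"dy":0.255,"dz":0.03,"wx":0,"wy":0,"wz":0,"gripper":0},
    {"dx":0.92,"dy":0.255,"dz":0.03,"wx":0,"wy":0,"wz":0,"gripper":0},
    {"dx":0.92,"dy":0.255,"dz":0.03,"wx":0,"wy":0,"wz":0,"gripper":0},
    {"dx":0.92,"dy":0.255,"dz":0.03,"wx":0,"wy":0,"wz":0,"gripper":0},
    {"dx":0.92,"dy":0.255,"dz":0.03,"wx":0,"wy":0,"wz":0,"gripper":0},
    {"dx":0.92,"dy":0.255,"dz":0.03,"wx":0,"wy":0,"wz":0,"gripper":0},
    {"dx":0.92,"dy":0.255,"dz":0.03,"wx":0,"wy":0,"wz":0,"gripper":0},
    {"dx":0.92,"dy":0.255,"dz":0.03,"wx":0,"wy":0,"wz":0,"gripper":0},
    {"dx":0,"dy":0,"dz":0,"wx":0,"wy":0,"wz":0,"gripper":0},
    {"dx":0,"dy":0,"dz":0,"wx":0,"wy":0,"wz":0,"gripper":0},
    {"dx":0,"dy":0,"dz":0,"wx":0,"wy":0,"wz":0,"gripper":0}
  ]
}}

```text
time: 19.18
tool_pos: [0.6004, 0.2507, 0.2324]
ee_rot: [-3.139, 0.001, 1.722]
wrist_force: [0.9, -0.3, 0.5]
width: 0.0941
finger_force: 0.0
```

```bash
cat >> h.py <<'E'
def hub(im,ell):
    "centroid of the dark hole in the hub near the ellipse centre"
    x,y=map(int,ell); g=cv2.cvtColor(im,cv2.COLOR_RGB2GRAY)[y-9:y+12,x-9:x+10]
    m=(g<(g.min()+25)); v,u=np.nonzero(m); return x-9+u.mean(),y-9+v.mean(),m.sum()
E
python3 - <<'E'
from h import *
avg(4); c=eyes.get_calibration("wrist"); im=snap("wrist","w8.png"); orange(im,c,.016)
i4=cv2.imread("pics/w4.png")[:,:,::-1]; print("w4 hub",hub(i4,(317,201)))
h=cv2.cvtColor(im,cv2.COLOR_RGB2HSV); m=((h[:,:,0]<14)&(h[:,:,1]>120)&(h[:,:,2]>60)).astype(np.uint8)
q=max(cv2.findContours(m,0,1)[0],key=cv2.contourArea);e=cv2.fitEllipse(q)[0]
k=hub(im,e);print("hub",k,at_z(c,k[0],k[1],.016))
plan(*at_z(c,k[0],k[1],.016)[:2],.1015,98.7,8)
E
```

```text
avg [0.6008 0.2503 0.2334] sd [0.0001 0.0001 0.0004] [-1.7995e+02  4.0000e-02  9.8620e+01] t 19.3833
area 2427.5 ell [316.7 191.4] [55.5 55.8] at [0.6001 0.2549 0.016 ] minmax [0.5731 0.2267] [0.6273 0.2822]
w4 hub (np.float64(316.72727272727275), np.float64(201.74545454545455), np.int64(55))
hub (np.float64(316.77966101694915), np.float64(193.1864406779661), np.int64(59)) [0.60047645 0.25310616 0.016     ]
N 8 d [ 0.017 -0.     0.828] w [ 0.     0.    -0.001]
```

>>> {"fn": "carry_out", "kwargs": {
  "deltas": [
    {"dx":0.07,"dy":0,"dz":1,"wx":0,"wy":0,"wz":0,"gripper":0},
    {"dx":0.07,"dy":0,"dz":1,"wx":0,"wy":0,"wz":0,"gripper":0},
    {"dx":0,"dy":0,"dz":1,"wx":0,"wy":0,"wz":0,"gripper":0},
    {"dx":0,"dy":0,"dz":1,"wx":0,"wy":0,"wz":0,"gripper":0},
    {"dx":0,"dy":0,"dz":1,"wx":0,"wy":0,"wz":0,"gripper":0},
    {"dx":0,"dy":0,"dz":1,"wx":0,"wy":0,"wz":0,"gripper":0},
    {"dx":0,"dy":0,"dz":0.4,"wx":0,"wy":0,"wz":0,"gripper":0},
    {"dx":0,"dy":0,"dz":0.2,"wx":0,"wy":0,"wz":0,"gripper":0},
    {"dx":0,"dy":0,"dz":0,"wx":0,"wy":0,"wz":0,"gripper":0},
    {"dx":0,"dy":0,"dz":0,"wx":0,"wy":0,"wz":0,"gripper":0}
  ]
}}

```text
time: 20.27
tool_pos: [0.6011, 0.2542, 0.1031]
ee_rot: [3.14, -0.0, 1.722]
wrist_force: [0.3, -0.2, -0.1]
width: 0.0939
finger_force: 0.0
```

>>> {"fn": "carry_out", "kwargs": {
  "deltas": [
    {"dx":-0.03,"dy":0,"dz":0.06,"wx":0,"wy":0,"wz":0,"gripper":255},
    {"dx":0,"dy":0,"dz":0,"wx":0,"wy":0,"wz":0,"gripper":255},
    {"dx":0,"dy":0,"dz":0,"wx":0,"wy":0,"wz":0,"gripper":255},
    {"dx":0,"dy":0,"dz":0,"wx":0,"wy":0,"wz":0,"gripper":255},
    {"dx":0,"dy":0,"dz":0,"wx":0,"wy":0,"wz":0,"gripper":255},
    {"dx":0,"dy":0,"dz":0,"wx":0,"wy":0,"wz":0,"gripper":255},
    {"dx":0,"dy":0,"dz":0,"wx":0,"wy":0,"wz":0,"gripper":255},
    {"dx":0,"dy":0,"dz":0,"wx":0,"wy":0,"wz":0,"gripper":255},
    {"dx":0,"dy":0,"dz":0,"wx":0,"wy":0,"wz":0,"gripper":255}
  ]
}}

```text
time: 21.02
tool_pos: [0.6003, 0.2535, 0.1008]
ee_rot: [-3.141, 0.0, 1.722]
wrist_force: [-1.5, 0.5, 1.8]
width: 0.0551
finger_force: 30.0
```

>>> {"fn": "carry_out", "kwargs": {
  "deltas": [
    {"dx":0,"dy":0,"dz":-0.3,"wx":0,"wy":0,"wz":0,"gripper":255},
    {"dx":0,"dy":0,"dz":-0.7,"wx":0,"wy":0,"wz":0,"gripper":255},
    {"dx":0,"dy":0,"dz":-1,"wx":0,"wy":0,"wz":0,"gripper":255},
    {"dx":0,"dy":0,"dz":-1,"wx":0,"wy":0,"wz":0,"gripper":255},
    {"dx":0,"dy":0,"dz":-1,"wx":0,"wy":0,"wz":0,"gripper":255},
    {"dx":0,"dy":0,"dz":-1,"wx":0,"wy":0,"wz":0,"gripper":255},
    {"dx":0,"dy":0,"dz":-1,"wx":0,"wy":0,"wz":0,"gripper":255},
    {"dx":0,"dy":0,"dz":-0.8,"wx":0,"wy":0,"wz":0,"gripper":255},
    {"dx":0,"dy":0,"dz":0,"wx":0,"wy":0,"wz":0,"gripper":255},
    {"dx":0,"dy":0,"dz":0,"wx":0,"wy":0,"wz":0,"gripper":255}
  ]
}}

```text
time: 21.85
tool_pos: [0.601, 0.2537, 0.2378]
ee_rot: [3.139, -0.0, 1.722]
wrist_force: [-0.4, 0.3, -1.6]
width: 0.0551
finger_force: 30.0
```

```bash
python3 - <<'E'
from h import *
p=avg(3); c=eyes.get_calibration("wrist"); im=snap("wrist","w9.png"); orange(im,c,p[2]-.085)
print("hub now",hub(im,(318,253)),"hub A",hub(cv2.imread("pics/w5.png")[:,:,::-1],(318,253)))
print("same at mag hover A",hub(cv2.imread("pics/w6.png")[:,:,::-1],(318,253)))
plan(.5623,-.0712,.24,98.7,18,start=[*p,98.63])
E
```

```text
avg [0.6001 0.2534 0.2351] sd [0.0002 0.0001 0.0007] [-1.7988e+02  3.0000e-02  9.8690e+01] t 22.0
area 7146.0 ell [318.4 248.7] [94.8 96.1] at [0.6009 0.2564 0.1501] minmax [0.5736 0.2264] [0.6288 0.2844]
hub now (np.float64(318.38823529411764), np.float64(254.55882352941177), np.int64(170)) hub A (np.float64(318.50581395348837), np.float64(253.49418604651163), np.int64(172))
same at mag hover A (np.float64(318.4529411764706), np.float64(253.5705882352941), np.int64(170))
N 18 d [-0.876 -0.24  -0.014] w [ 0.     0.    -0.001]
```

>>> {"fn": "carry_out", "kwargs": {
  "deltas": [
    {"dx":-0.875,"dy":-0.24,"dz":-0.015,"wx":0,"wy":0,"wz":0,"gripper":255},
    {"dx":-0.875,"dy":-0.24,"dz":-0.015,"wx":0,"wy":0,"wz":0,"gripper":255},
    {"dx":-0.875,"dy":-0.24,"dz":-0.015,"wx":0,"wy":0,"wz":0,"gripper":255},
    {"dx":-0.875,"dy":-0.24,"dz":-0.015,"wx":0,"wy":0,"wz":0,"gripper":255},
    {"dx":-0.875,"dy":-0.24,"dz":-0.015,"wx":0,"wy":0,"wz":0,"gripper":255},
    {"dx":-0.875,"dy":-0.24,"dz":-0.015,"wx":0,"wy":0,"wz":0,"gripper":255},
    {"dx":-0.875,"dy":-0.24,"dz":-0.015,"wx":0,"wy":0,"wz":0,"gripper":255},
    {"dx":-0.875,"dy":-0.24,"dz":-0.015,"wx":0,"wy":0,"wz":0,"gripper":255},
    {"dx":-0.875,"dy":-0.24,"dz":-0.015,"wx":0,"wy":0,"wz":0,"gripper":255},
    {"dx":-0.875,"dy":-0.24,"dz":-0.015,"wx":0,"wy":0,"wz":0,"gripper":255},
    {"dx":-0.875,"dy":-0.24,"dz":-0.015,"wx":0,"wy":0,"wz":0,"gripper":255},
    {"dx":-0.875,"dy":-0.24,"dz":-0.015,"wx":0,"wy":0,"wz":0,"gripper":255},
    {"dx":-0.875,"dy":-0.24,"dz":-0.015,"wx":0,"wy":0,"wz":0,"gripper":255},
    {"dx":-0.875,"dy":-0.24,"dz":-0.015,"wx":0,"wy":0,"wz":0,"gripper":255},
    {"dx":-0.875,"dy":-0.24,"dz":-0.015,"wx":0,"wy":0,"wz":0,"gripper":255},
    {"dx":-0.875,"dy":-0.24,"dz":-0.015,"wx":0,"wy":0,"wz":0,"gripper":255},
    {"dx":-0.875,"dy":-0.24,"dz":-0.015,"wx":0,"wy":0,"wz":0,"gripper":255},
    {"dx":-0.875,"dy":-0.24,"dz":-0.015,"wx":0,"wy":0,"wz":0,"gripper":255},
    {"dx":0,"dy":0,"dz":0,"wx":0,"wy":0,"wz":0,"gripper":255},
    {"dx":0,"dy":0,"dz":0,"wx":0,"wy":0,"wz":0,"gripper":255}
  ]
}}

```text
time: 23.72
tool_pos: [0.5622, -0.0713, 0.2409]
ee_rot: [-3.14, -0.001, 1.721]
wrist_force: [0.0, 0.6, -0.2]
width: 0.0554
finger_force: 30.0
```

```bash
python3 - <<'E'
from h import *
p=avg(5); plan(.5623,-.0708,.2,98.7,1,start=[*p,98.7])
E
```

```text
avg [ 0.5626 -0.0701  0.2415] sd [0.0001 0.0003 0.0003] [-1.7995e+02 -5.0000e-02  9.8720e+01] t 23.9667
N 1 d [-0.033 -0.019  2.073] w [0. 0. 0.]
```

Aligned. I'll lower to just above the first wheel.

>>> {"fn": "carry_out", "kwargs": {
  "deltas": [
    {"dx":-0.03,"dy":-0.02,"dz":0.5,"wx":0,"wy":0,"wz":0,"gripper":255},
    {"dx":0,"dy":0,"dz":0.5,"wx":0,"wy":0,"wz":0,"gripper":255},
    {"dx":0,"dy":0,"dz":0.4,"wx":0,"wy":0,"wz":0,"gripper":255},
    {"dx":0,"dy":0,"dz":0.3,"wx":0,"wy":0,"wz":0,"gripper":255},
    {"dx":0,"dy":0,"dz":0.3,"wx":0,"wy":0,"wz":0,"gripper":255},
    {"dx":0,"dy":0,"dz":0.2,"wx":0,"wy":0,"wz":0,"gripper":255},
    {"dx":0,"dy":0,"dz":0.2,"wx":0,"wy":0,"wz":0,"gripper":255},
    {"dx":0,"dy":0,"dz":0.2,"wx":0,"wy":0,"wz":0,"gripper":255},
    {"dx":0,"dy":0,"dz":0,"wx":0,"wy":0,"wz":0,"gripper":255}
  ]
}}

```text
time: 24.72
tool_pos: [0.5629, -0.0715, 0.1907]
ee_rot: [3.139, 0.0, 1.722]
wrist_force: [0.8, 1.1, 1.3]
width: 0.0553
finger_force: 30.0
```

>>> {"fn": "carry_out", "kwargs": {
  "deltas": [
    {"dx":0,"dy":0,"dz":0.2,"wx":0,"wy":0,"wz":0,"gripper":255},
    {"dx":0,"dy":0,"dz":0.2,"wx":0,"wy":0,"wz":0,"gripper":255},
    {"dx":0,"dy":0,"dz":0.2,"wx":0,"wy":0,"wz":0,"gripper":255},
    {"dx":0,"dy":0,"dz":0.2,"wx":0,"wy":0,"wz":0,"gripper":255},
    {"dx":0,"dy":0,"dz":0.2,"wx":0,"wy":0,"wz":0,"gripper":255},
    {"dx":0,"dy":0,"dz":0,"wx":0,"wy":0,"wz":0,"gripper":255}
  ]
}}

```text
time: 25.22
tool_pos: [0.5636, -0.0722, 0.1723]
ee_rot: [3.137, 0.003, 1.722]
wrist_force: [1.0, -1.9, 6.3]
width: 0.0553
finger_force: 30.0
```

>>> {"fn": "carry_out", "kwargs": {
  "deltas": [
    {"dx":0,"dy":0,"dz":0.15,"wx":0,"wy":0,"wz":0,"gripper":255},
    {"dx":0,"dy":0,"dz":0.15,"wx":0,"wy":0,"wz":0,"gripper":255},
    {"dx":0,"dy":0,"dz":0,"wx":0,"wy":0,"wz":0,"gripper":255},
    {"dx":0,"dy":0,"dz":0,"wx":0,"wy":0,"wz":0,"gripper":255}
  ]
}}

```text
time: 25.55
tool_pos: [0.5636, -0.0723, 0.167]
ee_rot: [3.137, 0.003, 1.722]
wrist_force: [-0.6, -2.3, 9.0]
width: 0.0553
finger_force: 30.0
```

>>> {"fn": "carry_out", "kwargs": {
  "deltas": [
    {"dx":0,"dy":0,"dz":0.12,"wx":0,"wy":0,"wz":0,"gripper":255},
    {"dx":0,"dy":0,"dz":0,"wx":0,"wy":0,"wz":0,"gripper":255},
    {"dx":0,"dy":0,"dz":0,"wx":0,"wy":0,"wz":0,"gripper":255}
  ]
}}

```text
time: 25.8
tool_pos: [0.5637, -0.0723, 0.1648]
ee_rot: [3.137, 0.003, 1.722]
wrist_force: [-1.0, -1.3, 9.0]
width: 0.0555
finger_force: 30.0
```

```bash
python3 - <<'E'
from h import *
p=avg(3); c=eyes.get_calibration("wrist"); im=snap("wrist","w10.png"); print("hub",hub(im,(318,253)))
u=318; print([(v,*im[v,u].tolist()) for v in range(196,312,3)])
st()
E
```

```text
avg [ 0.5637 -0.0723  0.1648] sd [0. 0. 0.] [1.7973e+02 1.7000e-01 9.8670e+01] t 25.95
hub (np.float64(318.4457142857143), np.float64(254.71428571428572), np.int64(175))
[(196, 139, 140, 147), (199, 139, 141, 146), (202, 84, 83, 86), (205, 126, 128, 131), (208, 112, 111, 115), (211, 81, 81, 83), (214, 77, 77, 79), (217, 70, 69, 70), (220, 138, 93, 76), (223, 152, 95, 71), (226, 156, 96, 71), (229, 150, 90, 67), (232, 152, 92, 67), (235, 135, 128, 121), (238, 139, 137, 132), (241, 140, 139, 133), (244, 143, 138, 134), (247, 119, 118, 113), (250, 71, 69, 70), (253, 70, 67, 70), (256, 69, 64, 68), (259, 69, 65, 67), (262, 97, 94, 93), (265, 138, 134, 129), (268, 137, 133, 128), (271, 138, 134, 130), (274, 143, 114, 102), (277, 133, 77, 53), (280, 135, 77, 54), (283, 143, 84, 60), (286, 136, 77, 54), (289, 138, 80, 57), (292, 149, 86, 59), (295, 54, 53, 54), (298, 60, 59, 61), (301, 63, 60, 63), (304, 62, 60, 64), (307, 65, 63, 65), (310, 61, 62, 63)]
t 26.0 p [ 0.5637 -0.0723  0.1649] rpy [1.7973e+02 1.7000e-01 9.8670e+01] F [-1.6 -1.9  8.5] w 0.0552 30.002219080924988
```

```bash
python3 - <<'E'
from h import *
c=eyes.get_calibration("wrist"); a=.152
for z,d in((.080,-.028),(.085,-.023),(.085,-.0285),(.080,0),(.085,.0285),(.085,.023),(.080,.028)):
    print(z,d,proj(c,[.5623-d*np.sin(a),-.0715+d*np.cos(a),z]).round(1), proj(c,[.5633-d*np.sin(a),-.0720+d*np.cos(a),z]).round(1))
E
```

```text
0.08 -0.028 [312.7 294.9] [314.3 295.8]
0.085 -0.023 [312.6 291.9] [314.2 292.9]
0.085 -0.0285 [312.6 300.3] [314.2 301.3]
0.08 0 [312.5 251.1] [314.1 252.2]
0.085 0.0285 [312.1 205.3] [313.8 206.4]
0.085 0.023 [312.1 215.2] [313.9 216.3]
0.08 0.028 [312.2 203.6] [313.9 204.7]
```

Both catch tips sit at about rows 218 and 294, where snapped-in tips are predicted. I'll release and back off.

>>> {"fn": "carry_out", "kwargs": {
  "deltas": [
    {"dx":0,"dy":0,"dz":0,"wx":0,"wy":0,"wz":0,"gripper":180},
    {"dx":0,"dy":0,"dz":0,"wx":0,"wy":0,"wz":0,"gripper":0},
    {"dx":0,"dy":0,"dz":0,"wx":0,"wy":0,"wz":0,"gripper":0},
    {"dx":0,"dy":0,"dz":0,"wx":0,"wy":0,"wz":0,"gripper":0},
    {"dx":0,"dy":0,"dz":0,"wx":0,"wy":0,"wz":0,"gripper":0},
    {"dx":0,"dy":0,"dz":0,"wx":0,"wy":0,"wz":0,"gripper":0},
    {"dx":0,"dy":0,"dz":0,"wx":0,"wy":0,"wz":0,"gripper":0},
    {"dx":0,"dy":0,"dz":-0.5,"wx":0,"wy":0,"wz":0,"gripper":0},
    {"dx":0,"dy":0,"dz":-1,"wx":0,"wy":0,"wz":0,"gripper":0},
    {"dx":0,"dy":0,"dz":-1,"wx":0,"wy":0,"wz":0,"gripper":0},
    {"dx":0,"dy":0,"dz":-1,"wx":0,"wy":0,"wz":0,"gripper":0},
    {"dx":0,"dy":0,"dz":-1,"wx":0,"wy":0,"wz":0,"gripper":0},
    {"dx":0,"dy":0,"dz":-1,"wx":0,"wy":0,"wz":0,"gripper":0},
    {"dx":0,"dy":0,"dz":-0.5,"wx":0,"wy":0,"wz":0,"gripper":0},
    {"dx":0,"dy":0,"dz":0,"wx":0,"wy":0,"wz":0,"gripper":0},
    {"dx":0,"dy":0,"dz":0,"wx":0,"wy":0,"wz":0,"gripper":0}
  ]
}}

```text
time: 27.33
tool_pos: [0.5624, -0.0715, 0.2821]
ee_rot: [3.141, 0.0, 1.722]
wrist_force: [1.0, 0.1, -0.5]
width: 0.094
finger_force: 0.0
```

```bash
python3 - <<'E'
from h import *
avg(2); w=snap("wrist","w11.png"); s=snap("side","sd11.png"); sc=snap("scene","sc11.png")
r=lambda i,W,H:cv2.resize(i,(W,H),interpolation=cv2.INTER_CUBIC)
top=np.hstack([r(w[100:300,220:420],400,400),r(s[185:285,278:378],400,400)])
cv2.imwrite("pics/fin.png",np.vstack([top,np.hstack([r(sc[140:340,150:470],400,200)[:, :],r(w[:320],400,200)])])[:,:,::-1])
E
```

```text
avg [ 0.5619 -0.0714  0.2804] sd [0.0001 0.     0.0004] [-1.7988e+02 -4.0000e-02  9.8680e+01] t 27.4333
```

View pics/fin.png

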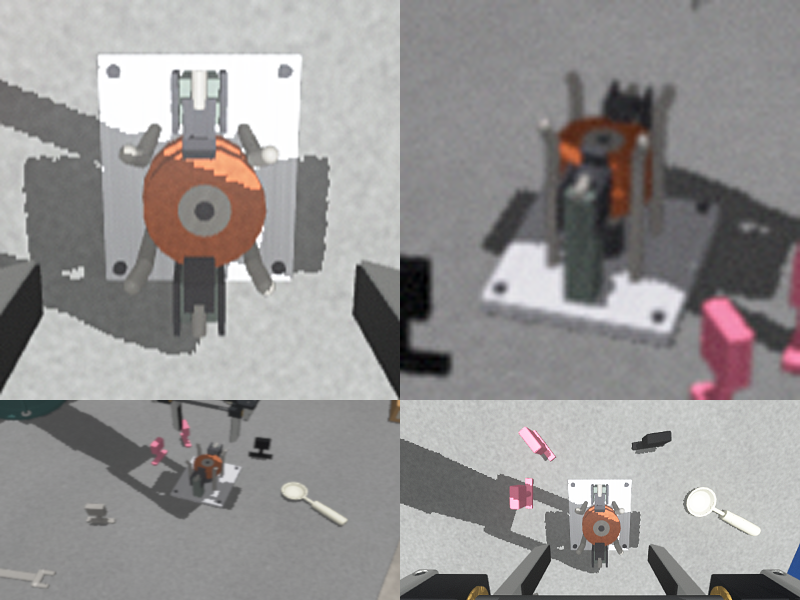

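The final picture shows both wheels stacked between the rods, with the hub at (204,211). The upper catch tip is at row 158 and the lower one at row 257, both overlapping the wheel. The key stands alone at (97,512) in the scene view, and the look-alikes, spoon and wrench haven't moved. Last, a numeric check of the wheel's height and level.

```bash
python3 - <<'E'
from h import *
c=eyes.get_calibration("wrist"); a=.152
f=lambda d,z,e=0:(lambda p:((p[0]-220)*2,(p[1]-100)*2))(proj(c,[.563-d*np.sin(a)+e*np.cos(a),-.0715+d*np.cos(a)+e*np.sin(a),z]))
for n,d,z,e in(("tip+",.023,.085,0),("tip-",-.023,.085,0),("hub85",0,.085,0),("hub95",0,.095,0),("L",0,.085,-.028),("R",0,.085,.028),("L+4",0,.089,-.028)): print(n,np.round(f(d,z,e),1))
A=cv2.imread("pics/scene0.png").astype(int);B=cv2.imread("pics/sc11.png").astype(int)
d=(abs(A-B).max(2)>60)
for n,(u0,u1,v0,v1) in {"pot":(322,352,118,145),"spoon":(370,430,218,268),"wrench":(122,196,300,330)}.items(): print(n,d[v0:v1,u0:u1].mean().round(3))
st()
E
```

```text
tip+ [196.8 155.2]
tip- [196.8 253.7]
hub85 [196.8 205.5]
hub95 [196.7 211.5]
L [134.7 205.4]
R [259.  205.5]
L+4 [133.8 207.8]
pot 0.535
spoon 0.0
wrench 0.0
t 27.58 p [ 0.5619 -0.0714  0.2799] rpy [-1.7984e+02 -6.0000e-02  9.8690e+01] F [ 0.1 -0.2 -0.3] w 0.0941 0.0
```

```bash
python3 - <<'E'
from h import *
A=cv2.imread("pics/side0.png").astype(int);B=cv2.imread("pics/sd11.png").astype(int)
d=abs(A-B).max(2)>60
print("pot side",d[328:375,288:326].mean().round(3)); S=cv2.imread("pics/sc11.png"); print(S[120:145:6,325:350:6].mean(2).round())
print(robot.close_job())
E
```

```text
pot side 0.0
[[ 91. 117. 122. 143. 144.]
 [ 35.  50.  35.  41.  57.]
 [ 76.  66.  69.  66.  57.]
 [ 45.  38.  53.  57.  57.]
 [138. 124.  45.  49.  59.]]
the job is handed in; nothing more can be done
None
```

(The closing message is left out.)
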